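# Hold the tea strainer ready over the tall tumbler

## Robot

A 7-joint arm with a two-finger parallel gripper is mounted at the origin on the work surface. World frame = base frame: x ahead of the robot, y to its left, z up, the work surface at z = 0. Lengths are in m, angles in rad, forces in N, time in s.
With the tool pointing down it reaches from about 0.425 to 0.925 m from the base axis. Payload 6.8 kg.
Tool frame: the origin (TCP) lies midway between the tips of the shut fingers; the grasp point (between the pads) lies r.tcp_to_grasp behind it (r.tcp_to_grasp is the distance from the TCP to the grasp point, in m); x points along the fingers, y is the direction in which the jaws open and shut, and the axes are right-handed (so a half turn about x gives the same grasp; the last joint's range is limited). The gripper opens to 85 mm and grips with 20 to 120 N. Pads are 22 mm wide; open, the fingers measure 114 mm over their backs; the gripper's body (76 mm by 85 mm) begins 54 mm behind the grasp point. The pads swing forward as they close: fully open they stand 13 mm farther back than shut.
Start: joints at [-0.108, 0.477, 0.022, 1.555, -0.011, 1.109, -0.083], TCP at [0.675, 0, 0.231] pointing down, gripper open.
Joint ranges: [-2.96, 2.96], [-0.34, 2.1], [-1.41, 1.46], [0.24, 2.44], [-1.37, 4.51], [0.17, 1.92], [-2.96, 2.96]. Speed limits (rad/s): [2.39, 2.39, 3.14, 3.14, 3.14, 3.14, 3.14].

## Interface

Orientations are given as a rotation vector (axis times angle).
In Python, from bench import r, grab_frame, search_frame, cut_out, pinpoint gives the robot as it stands. The module is installed in compiled form; this text tells all that it offers.
- The arm moves only by the tool apply_moves, never from a script. Its argument "commands" is a list of rows, each a list of 7 numbers: the finger opening in mm, from 0 to 85.4, then the shift along the tool's x, y, z in mm, then the turn, a rotation vector about the tool's x, y, z in rad. A call has 1 to 20 rows; each row is the pose to reach, as a shift and turn from the pose commanded when the call began, along the tool's axes at that moment; what a row does not reach only later rows make up. A row lasts 1/10 s, in which the tool goes at most 50 mm and 8.59 degrees, less where a joint would pass 70% of its speed; a pose out of reach is approached as far as the arm can. A call with a gripper value outside its range is refused whole. The fingers move at their own pace and stop on an object; "force" is the grip in N (left out, the last holds). Time passes only in rows, so rows that repeat a pose let the fingers close. It gives the time, the measured TCP pose, the force and the opening at its end, in the units of the state.
- r.get_obs(): the state, without advancing time (a new reading comes with each control period).
- grab_frame(name): name is "scene" or "side" or "wrist"; returns a dict with "pixels" (384x512x3 uint8, red, green, blue), "mtx" (3x3 intrinsics, pixels), "position" and "rotation" of the camera in the world; the wrist camera has in their place "T_tool_cam" (4x4, takes a point from camera to tool coordinates, whose origin is the TCP and whose axes are the tool frame's). Camera axes: x right, y down, z forward; pixel columns grow to the right and rows downward; lengths in m; the calibration is good to about 2 mm. A picture is of the moment at which its call begins: read the wrist's pose just before it. There is no depth.
- r.hand_in(): hands the job in, once; it reports no verdict.
Trained networks look in the newest picture that a camera, given by its name, has taken for a name from the list of things; names that differ only in an ending like _2 or _b are one class to them, and where a whole thing is asked for, a point or a joint stands for the part that bears it (a point fixed in the world has none). Each returns a list of dicts, best first, with "confidence" (0 to 1); they miss things now and then, are a little off and sometimes report something else, mostly with a low value. They report only what shows in the picture. A call takes as long as a camera call. They do not tell look-alikes from the thing itself.
- search_frame(label, camera): "point" ([column, row] as shares, 0 to 1, of the picture: columns of its width, rows of its height, amid what is visible of it).
- cut_out(label, camera): "pixels" (384x512 bool, what is visible of it) and "point" ([column, row] as shares, 0 to 1, of the picture: columns of its width, rows of its height, amid what is visible of it).
- pinpoint(label, camera): "point" ([column, row] as shares, 0 to 1, of the picture: columns of its width, rows of its height: a listed point, or the origin of a listed thing).
The state is a dict: "clock": time; "joints": joint angles; "qvel": joint speeds; "tau": joint torques, N m; "tcp_pos": TCP position; "orientation": TCP orientation; "contact_force": force on the tool from outside, world axes, zero at the start; "moment": the same for the moment, N m; "grip_width": finger opening in m.
Only numpy, scipy, OpenCV 4.12 (cv2) and the standard library are available. Lean on these libraries where they do the work, as an engineer would, in place of code of your own. Each camera call takes 0.05 s, during which the arm holds its last target.

## Task

I am about to pour the tea: take the tea strainer off its drip bowl by the handle and hold it up over the grinding stone, first tipping its bowl end down about 35 degrees so I can look into the mesh, then tipping the bowl end up as far so I can see the underside. Then carry it, without knocking anything, to the taller of the two steel tumblers and hold the bowl level and centred over the mouth, its bottom about a finger's breadth (15 mm) above the rim and not touching the tumbler. Finish there, still holding the strainer steady, ready for me to pour; do not set it down or let go.

Things in the scene. Friction and masses are not known exactly. Their poses are not given: they have to be found in the camera images.
- strainer_grip (a point): centre of the tea strainer's straight wooden handle, a bar 100 mm long, 14 wide, 10 thick. x runs along the handle to the bowl, y across it, z up when level. The bowl's axis is 105 mm from here along +x, its bottom 32 mm below. Strainer about 85 g; at first it lies level on the drip bowl, handle roughly towards the robot, this point about 52 mm above the ledge and free all round
- strainer_bowl (a point): bottom centre of the strainer's round wire-mesh bowl: 68 mm across at its rim, 30 mm deep. Axes as for the grip (x from handle to bowl, z up when level). A flat steel rest lug sticks out on the far side to 56 mm from the bowl's axis.
- drip_rim (a point): centre of the mouth of the small loose steel drip bowl the strainer lies on: 88 mm across, 50 mm high, 2 mm wall, 84 mm inside; the strainer's bowl hangs in it with about 8 mm room all round and lifts straight out
- tall_tumbler_rim (a point): centre of the mouth, at rim height, of the taller steel tumbler: 118 mm high, 74 mm across the rim, 54 mm across the foot, 2 mm wall; stands loose and upright, z up
- short_tumbler_rim (a point): the same point of the shorter steel tumbler: 76 mm high, 68 mm across the rim; not to be used
- slab_top (a point): centre of the upper face of the black granite grinding slab (grinding stone): 360 mm long along its x, 230 mm wide along its y, 58 mm high, z up; lies in the middle of the ledge, does not move. At the sides of the ledge (over 490 mm left or right of the middle) stand fixed equipment up to 190 mm high: a hob with a saucepan, a water pot
- roller_mid (a point): centre of the black granite roller lying across the slab: 260 mm long along its y, 84 mm thick, its top 142 mm above the ledge; does not move
- jar: lidded glazed ceramic jar, 110 mm across, 143 mm high; origin under its centre; leave alone
- scoop: green plastic scoop lying on the ledge, 185 mm long, 36 mm high; origin on the ledge near its middle, x towards its mouth; leave alone
- kindi: brass water vessel with a spout, 106 mm across, 130 mm high, spout tip 100 mm from its axis along -y; origin under its centre; leave alone
- tin: lidded round steel tin, 104 mm across, 108 mm high; origin under its centre; leave alone
Things that resemble listed ones, but are neither listed nor needed, are in the scene too. Of the things that look like the part that bears strainer_grip, the smaller one is meant.

How it is judged:
On the way, in this order (a step that is already met when the one before it is completed fails the run):
1. the strainer, held over the grinding stone, has its bowl end tipped down by 25 degrees or more (x of strainer_bowl in the frame of slab_top between -0.21 and 0.21 m and y of strainer_bowl in the frame of slab_top between -0.145 and 0.145 m and z of strainer_bowl in the frame of slab_top above 0.02 m and contact force between the fingers and strainer above 1 N and angle between strainer_bowl's own x axis and vertical above 2.007 rad), for 0.2 s.
2. still over the grinding stone, its bowl end is tipped up by 25 degrees or more (x of strainer_bowl in the frame of slab_top between -0.21 and 0.21 m and y of strainer_bowl in the frame of slab_top between -0.145 and 0.145 m and z of strainer_bowl in the frame of slab_top above 0.02 m and contact force between the fingers and strainer above 1 N and angle between strainer_bowl's own x axis and vertical below 1.134 rad), for 0.2 s.
At the end, for the whole second after the job is handed in: The gripper alone holds the strainer by its handle (within 60 mm of the handle's centre), at rest, level within 0.2 rad, its bowl's bottom within 12 mm of the tall tumbler's axis and 4 to 30 mm above its rim, touching nothing else; tumbler and drip bowl stand upright (horizontal distance between strainer_bowl and tall_tumbler_rim below 0.012 m and z of strainer_bowl in the frame of tall_tumbler_rim between 0.004 and 0.03 m and distance between the grasp point and strainer_grip below 0.06 m and angle between strainer_bowl's own z axis and vertical below 0.2 rad and linear speed of strainer below 0.03 m/s and angular speed of strainer below 0.3 rad/s and contact force between the fingers and strainer above 1 N and contact force between strainer and tall_tumbler below 0.05 N and contact force between strainer and short_tumbler below 0.05 N and contact force between strainer and jar below 0.05 N and angle between tall_tumbler_rim's own z axis and vertical below 0.05 rad and angle between drip_rim's own z axis and vertical below 0.1 rad); the arm keeps its last pose, push and grip.
It fails at once if the tall tumbler is touched or moved (contact force between any of strainer, the fingers, the arm and tall_tumbler above 0.3 N or distance of tall_tumbler_rim from where it was at the start of the episode above 0.01 m).
It fails at once if another thing on the ledge is knocked out of its place (distance of any of short_tumbler_rim, jar, scoop, kindi, tin from where it was at the start of the episode above 0.015 m or distance of drip_rim from where it was at the start of the episode above 0.04 m).
It fails at once if the grinding slab or the roller is knocked (contact force between any of slab, roller and strainer above 3 N or contact force between any of slab, roller and the fingers above 3 N or contact force between any of slab, roller and the arm above 3 N).
It also fails if it takes over 58 s, if anything falls off the work surface, if the arm or the gripper's body presses on something with over 40 N, if the wrist force passes 120 N, or if a joint passes its speed limit or range.

## Working session

There is one attempt and no reset: what is moved stays moved. The work goes in short steps, Python scripts to look and compute and a tool call to move; the robot and the scene stay as the last step left them, time stands still between calls to the robot, and variables do not carry over. Pictures are saved under pics/ and viewed, and the job is handed in when it is done.

Besides the shell and the picture viewer there is one more tool, called after "Request:" by a JSON object that holds its "method" and its "body". apply_moves: Moves the arm, as the interface text tells. Its arguments: {"type":"object","properties":{"commands":{"type":"array"},"force":{"type":"number"}},"required":["commands"]}

```bash
mkdir -p pics; cat > h.py <<'E'
import numpy as np,cv2
from bench import r,grab_frame,search_frame,cut_out,pinpoint
from scipy.spatial.transform import Rotation as R
E
python3 - <<'E'
from h import *
o=r.get_obs();print(o,r.tcp_to_grasp)
for c in ["scene","side","wrist"]:
    f=grab_frame(c);cv2.imwrite(f"pics/{c}0.png",f["pixels"][:,:,::-1])
    print(c,{k:np.round(v,3).tolist() for k,v in f.items() if k!="pixels"})
    for n in ["strainer_grip","strainer_bowl","drip_rim","tall_tumbler_rim","short_tumbler_rim","slab_top","roller_mid","jar","scoop","kindi","tin"]:
        print(n,[(np.round(np.array(d["point"])*[512,384],1).tolist(),round(d["confidence"],2)) for d in pinpoint(n,c)][:4])
E
```

```text
{'clock': 0.0, 'joints': array([-0.10811   ,  0.47780991,  0.02235124,  1.55645825, -0.01149481,
        1.10928675, -0.08307673]), 'qvel': array([0.00038333, 0.00144609, 0.00038697, 0.00102998, 0.0009379 ,
       0.00098115, 0.00073709]), 'tau': array([-5.45967814e-04, -5.96443820e+01,  1.60769675e+00, -2.81194621e+01,
        1.24063640e-02,  9.39900521e-03,  2.20753498e-05]), 'tcp_pos': array([ 6.74407649e-01, -1.69917390e-05,  2.30316494e-01]), 'orientation': array([ 1.20819219,  1.21045972, -1.21058038]), 'contact_force': array([0.42130451, 0.47760735, 0.24007677]), 'moment': array([0.00266992, 0.02959761, 0.00269282]), 'grip_width': 0.08530199448582074} 0.0187
scene {'mtx': [[365.959, 0.0, 253.982], [0.0, 365.959, 191.27], [0.0, 0.0, 1.0]], 'position': [1.019, 0.653, 0.88], 'rotation': [-0.873, -2.492, 1.106]}
strainer_grip [([372.5, 207.7], 0.8), ([348.5, 262.0], 0.65)]
strainer_bowl [([406.4, 239.5], 0.75), ([316.5, 277.0], 0.61)]
drip_rim [([312.0, 273.6], 0.63)]
tall_tumbler_rim [([182.4, 159.7], 0.63)]
short_tumbler_rim [([242.5, 295.6], 0.81)]
slab_top [([249.9, 211.2], 0
[... 563 characters left out ...]

short_tumbler_rim [([145.9, 245.5], 0.94)]
slab_top [([244.2, 203.4], 0.61)]
roller_mid [([214.7, 186.2], 0.56), ([243.4, 202.0], 0.23)]
jar [([204.2, 157.0], 0.79)]
scoop [([167.6, 195.5], 0.8)]
kindi [([149.6, 320.5], 0.97)]
tin [([227.1, 135.5], 0.82)]
wrist {'mtx': [[303.334, 0.0, 258.384], [0.0, 303.334, 189.408], [0.0, 0.0, 1.0]], 'T_tool_cam': [[-0.0, -0.328, 0.945, -0.144], [1.0, -0.002, -0.0, -0.001], [0.002, 0.945, 0.328, -0.084], [0.0, 0.0, 0.0, 1.0]]}
strainer_grip []
strainer_bowl []
drip_rim []
tall_tumbler_rim [([99.2, 165.6], 0.27)]
short_tumbler_rim []
slab_top [([100.2, 163.6], 0.85)]
roller_mid []
jar [([291.1, 324.9], 0.64)]
scoop [([347.4, 170.6], 0.69)]
kindi []
tin []
```

View pics/scene0.png

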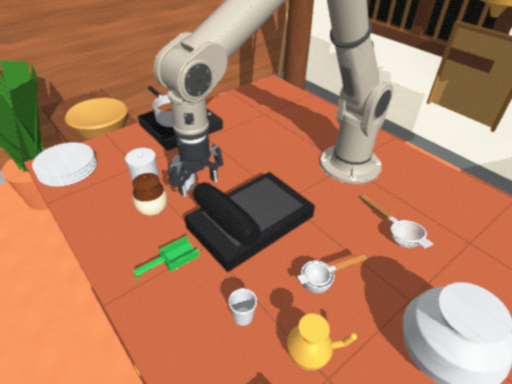

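View pics/side0.png

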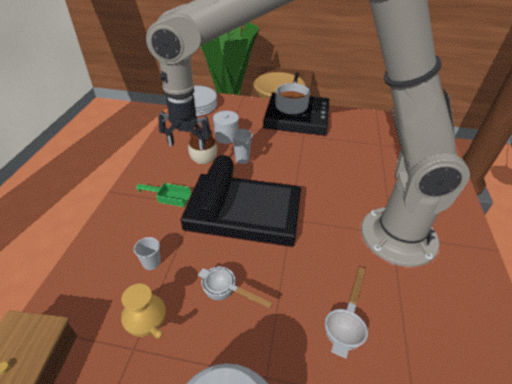

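View pics/wrist0.png

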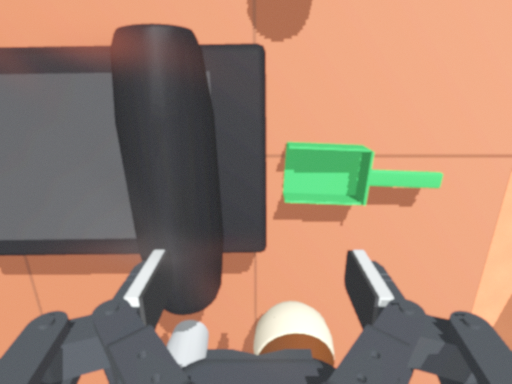

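```bash
cat >> h.py <<'E'
def tri(obs):
    # obs: list of (frame, (u,v))
    A=np.zeros((3,3));b=np.zeros(3);rays=[]
    for f,p in obs:
        K=f["mtx"];Rm=f["rotation"];Rm=R.from_rotvec(Rm).as_matrix() if np.shape(Rm)==(3,) else np.array(Rm)
        d=Rm@np.linalg.solve(K,[p[0],p[1],1]);d/=np.linalg.norm(d)
        P=np.eye(3)-np.outer(d,d);A+=P;b+=P@f["position"];rays.append((np.array(f["position"]),d))
    x=np.linalg.solve(A,b)
    return x,[np.linalg.norm(np.cross(x-o,d)) for o,d in rays]
def proj(f,X):
    Rm=R.from_rotvec(f["rotation"]).as_matrix()
    c=(np.atleast_2d(X)-f["position"])@Rm
    q=c@np.array(f["mtx"]).T
    return q[:,:2]/q[:,2:]
E
python3 - <<'E'
from h import *
a=grab_frame("scene");b=grab_frame("side")
P={"sgrip_A":((348.5,262),(253.1,296.4)),"bowl_A":((316.5,277),(216.5,287.3)),"sgripB":((372.5,207.7),(355.5,285.9)),"bowlB":((406.4,239.5),(337.9,337.9)),
"drip":((312,273.6),(214.9,280.6)),"tall":((182.4,159.7),(241.8,134.9)),"short":((242.5,295.6),(145.9,245.5)),"slab":((249.9,211.2),(244.2,203.4)),"roller":((222.7,215.5),(214.7,186.2)),"jar":((151.3,206.8),(204.2,157)),"scoop":((171.3,261.4),(167.6,195.5)),"kindi":((303.9,352),(149.6,320.5)),"tin":((145.2,176.8),(227.1,135.5))}
for k,(p,q) in P.items():
    x,e=tri([(a,p),(b,q)]);print(k,np.round(x,3),np.round(e,4))
E
```

```text
sgrip_A [0.41  0.33  0.046] [0.0004 0.0004]
bowl_A [0.512 0.31  0.033] [0.0052 0.0052]
sgripB [0.141 0.218 0.007] [0.001 0.001]
bowlB [0.189 0.38  0.021] [0.0038 0.0038]
drip [0.519 0.298 0.043] [0.0044 0.0044]
tall [ 0.573 -0.286  0.114] [0.0014 0.0014]
short [0.725 0.255 0.087] [0.004 0.004]
slab [0.503 0.001 0.045] [0.0013 0.0013]
roller [ 0.603 -0.006  0.09 ] [0.0034 0.0034]
jar [ 0.724 -0.267 -0.004] [0.0011 0.0011]
scoop [ 0.785 -0.02  -0.001] [0.0032 0.0032]
kindi [ 0.666  0.42  -0.01 ] [0.0002 0.0002]
tin [ 0.669 -0.423  0.002] [0.0026 0.0026]
```

The scene view shows the small strainer on its drip bowl near (318,275), with the handle reaching to about (366,258). A larger look-alike lies on the ledge at (406,235). In the side view the tall tumbler is at (242,145) and the short one at (148,253). Next I move over the strainer handle to look with the wrist camera.

Request:
{"method": "apply_moves", "body": {"commands": [[85, -20, -265, -330, -1.34, 0, 0], [85, -20, -265, -330, -1.34, 0, 0], [85, -20, -265, -330, -1.34, 0, 0], [85, -20, -265, -330, -1.34, 0, 0], [85, -20, -265, -330, -1.34, 0, 0], [85, -20, -265, -330, -1.34, 0, 0], [85, -20, -265, -330, -1.34, 0, 0], [85, -20, -265, -330, -1.34, 0, 0], [85, -20, -265, -330, -1.34, 0, 0], [85, -20, -265, -330, -1.34, 0, 0], [85, -20, -265, -330, -1.34, 0, 0], [85, -20, -265, -330, -1.34, 0, 0], [85, -20, -265, -330, -1.34, 0, 0]]}}

```text
clock: 3.2
tcp_pos: [0.4112, 0.3286, 0.2511]
orientation: [0.184, 1.563, -0.185]
contact_force: [0.5, 0.1, -0.8]
grip_width: 0.085
```

```bash
cat >> h.py <<'E'
def wristf():
    o=r.get_obs();f=grab_frame("wrist");T=np.eye(4);T[:3,:3]=R.from_rotvec(o["orientation"]).as_matrix();T[:3,3]=o["tcp_pos"]
    W=T@f["T_tool_cam"];f["position"]=W[:3,3];f["rotation"]=R.from_matrix(W[:3,:3]).as_rotvec();return o,f
E
python3 - <<'E'
from h import *
o,f=wristf();print(o["clock"],o["tcp_pos"],R.from_rotvec(o["orientation"]).as_matrix().round(3).tolist(),o["joints"].round(2))
cv2.imwrite("pics/w1.png",f["pixels"][:,:,::-1])
a=grab_frame("scene");b=grab_frame("side")
cv2.imwrite("pics/scene1.png",a["pixels"][:,:,::-1]);cv2.imwrite("pics/side1.png",b["pixels"][:,:,::-1])
for n in ["strainer_grip","strainer_bowl","drip_rim","tall_tumbler_rim"]:
  for c in ["scene","side","wrist"]:
    print(n,c,[(np.round(np.array(d["point"])*[512,384],1).tolist(),round(d["confidence"],2)) for d in pinpoint(n,c)][:3])
E
```

```text
3.2 [0.41116808 0.32861373 0.25112848] [[0.0, 0.232, 0.973], [-0.001, 0.973, -0.232], [-1.0, -0.001, 0.0]] [-0.45  0.24 -0.4   1.86  0.11  1.06  0.44]
strainer_grip scene [([373.2, 210.5], 0.98), ([349.0, 262.7], 0.77)]
strainer_grip side [([356.3, 285.2], 0.71), ([253.1, 296.0], 0.7), ([147.0, 319.9], 0.51)]
strainer_grip wrist [([265.9, 158.5], 0.84)]
strainer_bowl scene [([408.7, 241.9], 0.57), ([315.9, 278.3], 0.55)]
strainer_bowl side [([336.2, 338.2], 0.65), ([146.2, 245.9], 0.48)]
strainer_bowl wrist [([258.9, 226.5], 0.62)]
drip_rim scene [([315.8, 274.6], 0.8)]
drip_rim side [([215.3, 280.6], 0.55)]
drip_rim wrist []
tall_tumbler_rim scene [([184.8, 158.5], 0.69)]
tall_tumbler_rim side []
tall_tumbler_rim wrist [([36.1, 282.4], 0.5)]
```

View pics/w1.png

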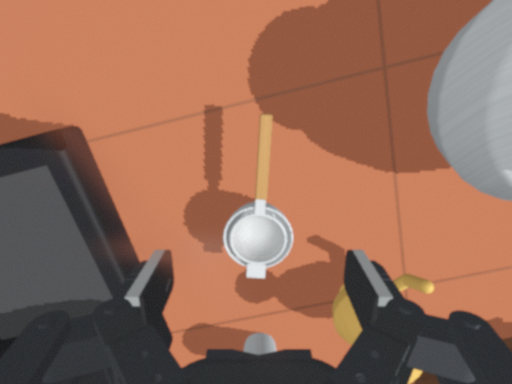

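View pics/side1.png

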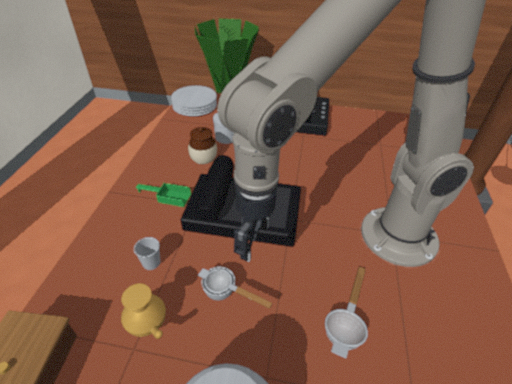

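View pics/scene1.png

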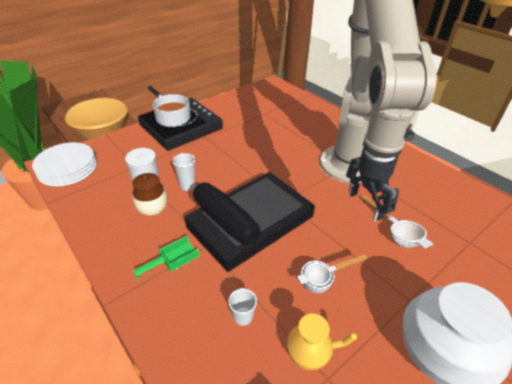

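The wrist view shows the handle running from (266,116) to (262,200), nearly vertical in the image. The bowl is centred at about (258,237) in the drip bowl and the lug is at (256,270). I'll fit the strainer pose on all three views.

```bash
python3 - <<'E'
from h import *
import pickle
o,w=wristf();a=grab_frame("scene");b=grab_frame("side")
pickle.dump((o,w,a,b),open("f1.pkl","wb"))
print("tcp in scene/side",proj(a,o["tcp_pos"]),proj(b,o["tcp_pos"]))
for k,l in {"grip":[(w,(265.9,158.5)),(a,(349,262.5)),(b,(253.1,296.2))],"bowl":[(w,(258.9,226.5)),(a,(316.2,277.6)),(b,(216.5,287.3))],"drip":[(a,(314,274.2)),(b,(215.1,280.6))],"tall":[(a,(184.8,158.5)),(b,(241.8,134.9))]}.items():
    print(k,[x for x in tri(l)])
    if len(l)==3:print([tri([l[i],l[j]])[0].round(3) for i,j in((0,1),(0,2),(1,2))])
for c,f in (("scene",a),("side",b),("wrist",w)):
  for n in("strainer_grip","tall_tumbler_rim","drip_rim"):
    for i,d in enumerate(cut_out(n,c)[:3]):
        m=d["pixels"];ys,xs=np.nonzero(m);print(c,n,round(d["confidence"],2),m.sum(),xs.min(),xs.max(),ys.min(),ys.max())
        np.save(f"m_{c}_{n}_{i}.npy",m)
# wide crops
cv2.imwrite("pics/tall_scene.png",cv2.resize(a["pixels"][130:220,130:250,::-1],None,fx=6,fy=6,interpolation=cv2.INTER_CUBIC))
cv2.imwrite("pics/str_w.png",cv2.resize(w["pixels"][100:290,200:320,::-1],None,fx=3,fy=3,interpolation=cv2.INTER_CUBIC))
E
```

```text
tcp in scene/side [[363.5243453 210.0581771]] [[254.78175448 247.01556007]]
grip [array([0.40998394, 0.33451211, 0.04887007]), [np.float64(0.003989316071090171), np.float64(0.002301408733390551), np.float64(0.0030009878364776715)]]
[array([0.41 , 0.335, 0.046]), array([0.407, 0.338, 0.06 ]), array([0.41 , 0.332, 0.047])]
bowl [array([0.50876631, 0.30625595, 0.0231115 ]), [np.float64(0.004379613502393794), np.float64(0.005115480158193464), np.float64(0.006556757115897879)]]
[array([0.505, 0.304, 0.023]), array([0.514, 0.304, 0.008]), array([0.512, 0.309, 0.031])]
drip [array([0.51779596, 0.30227398, 0.04714072]), [np.float64(0.002537740150112135), np.float64(0.002537740150112271)]]
tall [array([ 0.56927887, -0.27258273,  0.12399138]), [np.float64(0.0023810131077170037), np.float64(0.0023810131077173034)]]
scene strainer_grip 0.95 1012 360 430 195 247
scene strainer_grip 0.85 777 297 365 255 286
scene drip_rim 0.78 214 302 333 265 293
side strainer_grip 0.84 1803 326 367 268 357
side strainer_grip 0.74 867 200 271 270 307
side drip_rim 0.68 346 202 235 267 300
side drip_rim 0.43 725 137 190 184 206
wrist strainer_grip 0.68 3792 229 285 115 278
wrist strainer_grip 0.36 1615 331 431 275 383
wrist drip_rim 0.85 1186 222 291 203 268
```

View pics/tall_scene.png

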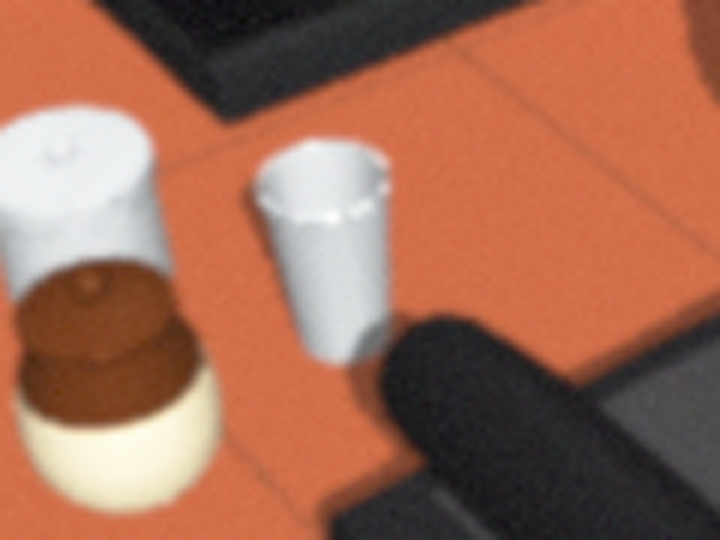

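View pics/str_w.png

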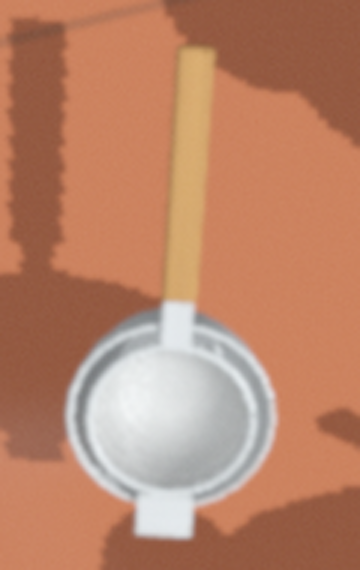

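```bash
cat >> h.py <<'E'
def plane(f,p,z):
    d=R.from_rotvec(f["rotation"]).as_matrix()@np.linalg.solve(f["mtx"],[p[0],p[1],1]);c=np.array(f["position"])
    return c+d*(z-c[2])/d[2]
E
python3 - <<'E'
from h import *
import pickle
o,w,a,b=pickle.load(open("f1.pkl","rb"))
A=plane(w,(265.7,115.7),.057);B=plane(w,(260,200.7),.057)
print(A,B,np.linalg.norm(B-A),(A+B)/2,np.degrees(np.arctan2(*(B-A)[[1,0]])))
print("tool z yaw",-np.degrees(np.arctan2(.232,.973)))
print("tumbler scene plane",plane(a,(183.7,160),.118),plane(b,(241.8,134.9),.118))
E
```

```text
[0.35979743 0.34873726 0.057     ] [0.45493054 0.32003184 0.057     ] 0.09936956029132657 [0.40736399 0.33438455 0.057     ] -16.790644175313457
tool z yaw -13.411071849177478
tumbler scene plane [ 0.5716073  -0.27859496  0.118     ] [ 0.57092329 -0.27712937  0.118     ]
```

Request:
{"method": "apply_moves", "body": {"commands": [[85, 40, 4.5, -5, 0.06, 0, 0], [85, 80, 4.5, -5, 0.06, 0, 0], [85, 120, 4.5, -5, 0.06, 0, 0], [85, 160, 4.5, -5, 0.06, 0, 0], [85, 190, 4.5, -5, 0.06, 0, 0], [85, 218, 4.5, -5, 0.06, 0, 0], [85, 218, 4.5, -5, 0.06, 0, 0], [85, 218, 4.5, -5, 0.06, 0, 0]], "force": 70}}

```text
clock: 5.35
tcp_pos: [0.4062, 0.3357, 0.0336]
orientation: [0.228, 1.559, -0.228]
contact_force: [0.4, -0.2, -0.2]
grip_width: 0.0849
```

```bash
python3 - <<'E'
from h import *
o,f=wristf();print(o["clock"],o["tcp_pos"])
b=grab_frame("side");im=np.hstack([f["pixels"][:,:,::-1][:,100:400],cv2.resize(b["pixels"][220:348,150:310,::-1],(480,384))]);cv2.imwrite("pics/w2.png",im)
E
```

```text
5.35 [0.40615105 0.33572221 0.03355409]
```

View pics/w2.png

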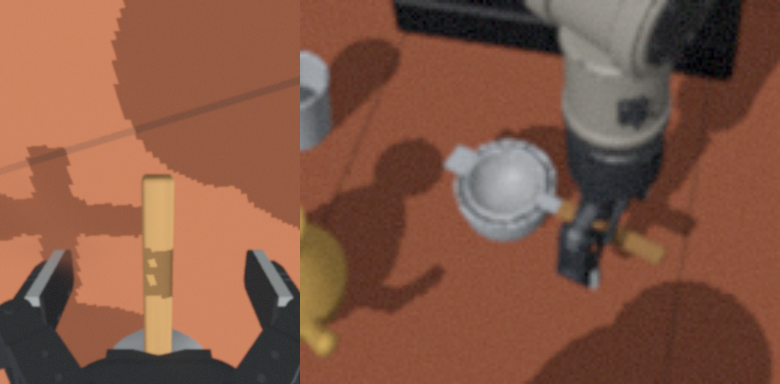

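The handle runs straight between the pads at column 157 of the crop, midway between the fingers, so I'm closing.

Request:
{"method": "apply_moves", "body": {"commands": [[8, 0, 0, 0, 0, 0, 0], [8, 0, 0, 0, 0, 0, 0], [8, 0, 0, 0, 0, 0, 0], [8, 0, 0, 0, 0, 0, 0], [8, 0, 0, 0, 0, 0, 0], [8, 0, 0, 0, 0, 0, 0], [8, 0, 0, 0, 0, 0, 0], [8, 0, 0, 0, 0, 0, 0], [8, 0, 0, 0, 0, 0, 0], [8, 0, 0, 0, 0, 0, 0]], "force": 70}}

```text
clock: 6.45
tcp_pos: [0.4062, 0.3356, 0.0333]
orientation: [0.228, 1.559, -0.228]
contact_force: [-0.3, 0.6, 1.6]
grip_width: 0.0123
```

Request:
{"method": "apply_moves", "body": {"commands": [[8, -10, 0, 0, 0, 0, 0], [8, -20, 0, 0, 0, 0, 0], [8, -35, 0, 0, 0, 0, 0], [8, -50, 0, 0, 0, 0, 0], [8, -70, 0, 0, 0, 0, 0], [8, -100, 0, 0, 0, 0, 0], [8, -130, 0, 0, 0, 0, 0], [8, -130, 0, 0, 0, 0, 0], [8, -130, 0, 0, 0, 0, 0]]}}

```text
clock: 7.35
tcp_pos: [0.4065, 0.3357, 0.1645]
orientation: [0.23, 1.557, -0.227]
contact_force: [0.2, -0.5, -1.8]
grip_width: 0.0125
```

```bash
python3 - <<'E'
from h import *
o,f=wristf();print(o["clock"],o["tcp_pos"],o["grip_width"])
b=grab_frame("side");im=np.hstack([f["pixels"][:,:,::-1][:,100:400],cv2.resize(b["pixels"][190:318,150:310,::-1],(480,384))]);cv2.imwrite("pics/w3.png",im)
E
```

```text
7.35 [0.40651741 0.33573169 0.16445592] 0.012454802410069882
```

View pics/w3.png

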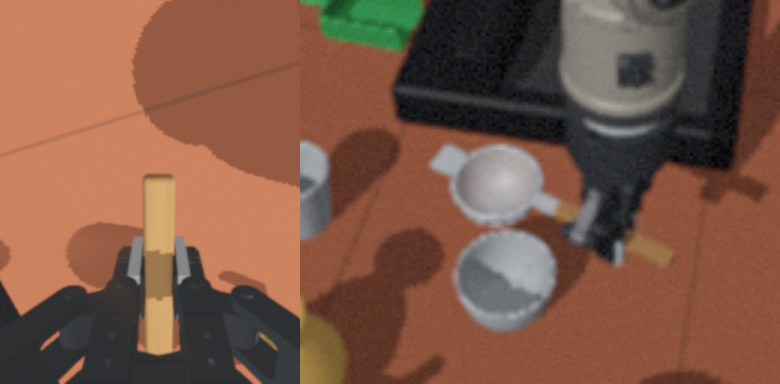

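The side view shows the strainer clear of the upright drip bowl and level. Now I carry it over the slab.

Request:
{"method": "apply_moves", "body": {"commands": [[8, -40, 0, 0, 0, 0, 0], [8, -80, -20, 16, -0.05, 0, 0], [8, -110, -50, 40, -0.1, 0, 0], [8, -140, -80, 65, -0.15, 0, 0], [8, -140, -110, 90, -0.2, 0, 0], [8, -140, -140, 115, -0.25, 0, 0], [8, -140, -170, 140, -0.29, 0, 0], [8, -140, -200, 163, -0.29, 0, 0], [8, -140, -230, 187, -0.29, 0, 0], [8, -140, -260, 210, -0.29, 0, 0], [8, -140, -283, 226, -0.29, 0, 0], [8, -140, -283, 226, -0.29, 0, 0], [8, -140, -283, 226, -0.29, 0, 0]]}}

```text
clock: 8.75
tcp_pos: [0.5409, -0.0008, 0.3019]
orientation: [0.002, 1.574, -0.002]
contact_force: [-0.0, 1.0, -0.6]
grip_width: 0.0123
```

```bash
python3 - <<'E'
from h import *
o=r.get_obs();print(o["clock"],o["joints"].round(2),o["tcp_pos"],o["grip_width"],R.from_rotvec(o["orientation"]).as_matrix().round(3).tolist())
E
```

```text
8.75 [ 0.05  0.21 -0.2   1.78  0.04  1.17  1.41] [ 0.54094666 -0.00078059  0.30190101] 0.012272152394502134 [[-0.003, 0.002, 1.0], [0.0, 1.0, -0.002], [-1.0, 0.0, -0.003]]
```

Request:
{"method": "apply_moves", "body": {"commands": [[8, 0, 0, 0, 0, 0.1, 0], [8, 0, 0, 0, 0, 0.2, 0], [8, 0, 0, 0, 0, 0.3, 0], [8, 0, 0, 0, 0, 0.4, 0], [8, 0, 0, 0, 0, 0.5, 0], [8, 0, 0, 0, 0, 0.58, 0], [8, 0, 0, 0, 0, 0.61, 0], [8, 0, 0, 0, 0, 0.61, 0], [8, 0, 0, 0, 0, 0.61, 0], [8, 0, 0, 0, 0, 0.61, 0], [8, 0, 0, 0, 0, 0.61, 0], [8, 0, 0, 0, 0, 0.61, 0]]}}

```text
clock: 9.95
tcp_pos: [0.5414, -0.0004, 0.304]
orientation: [0.001, 2.179, -0.001]
contact_force: [-0.4, 0.1, -0.4]
grip_width: 0.0125
```

```bash
python3 - <<'E'
from h import *
o=r.get_obs();print(o["clock"],o["joints"].round(2),o["tcp_pos"],o["grip_width"],R.from_rotvec(o["orientation"]).as_matrix().round(3).tolist())
b=grab_frame("side");cv2.imwrite("pics/s4.png",cv2.resize(b["pixels"][60:260,130:370,::-1],None,fx=3,fy=3))
E
```

```text
9.95 [ 0.02  0.56 -0.16  1.38  0.    1.8   1.42] [ 5.41414323e-01 -4.25592316e-04  3.03983303e-01] 0.012526116587950789 [[-0.572, 0.001, 0.82], [0.001, 1.0, -0.001], [-0.82, -0.0, -0.572]]
```

View pics/s4.png

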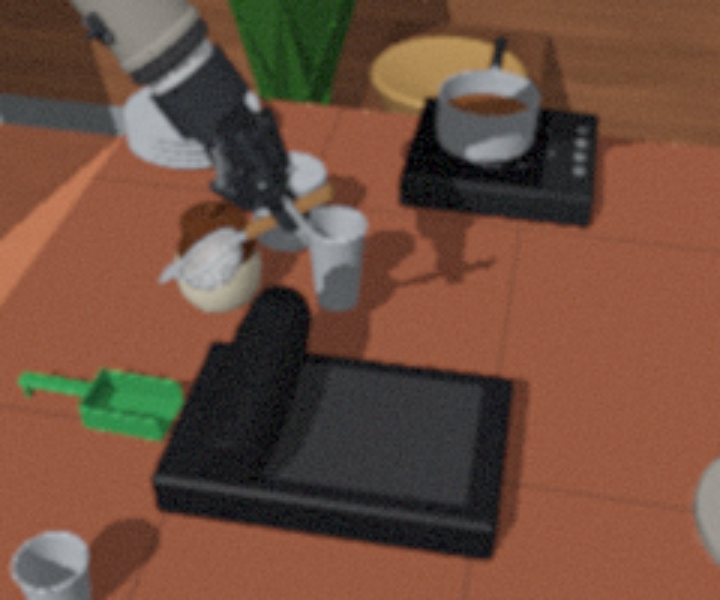

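The side view shows the strainer held with its bowl end tipped down, well above the slab and roller. Next I tip it up the other way.

Request:
{"method": "apply_moves", "body": {"commands": [[8, 0, 0, 0, 0, -0.08, 0], [8, 0, 0, 0, 0, -0.2, 0], [8, 0, 0, 0, 0, -0.32, 0], [8, 0, 0, 0, 0, -0.44, 0], [8, 0, 0, 0, 0, -0.56, 0], [8, 0, 0, 0, 0, -0.68, 0], [8, 0, 0, 0, 0, -0.8, 0], [8, 0, 0, 0, 0, -0.92, 0], [8, 0, 0, 0, 0, -1.04, 0], [8, 0, 0, 0, 0, -1.14, 0], [8, 0, 0, 0, 0, -1.2, 0], [8, 0, 0, 0, 0, -1.22, 0], [8, 0, 0, 0, 0, -1.22, 0], [8, 0, 0, 0, 0, -1.22, 0], [8, 0, 0, 0, 0, -1.22, 0], [8, 0, 0, 0, 0, -1.22, 0], [8, 0, 0, 0, 0, -1.22, 0], [8, 0, 0, 0, 0, -1.22, 0]]}}

```text
clock: 11.8
tcp_pos: [0.5417, -0.0003, 0.3032]
orientation: [0.0, 0.961, -0.001]
contact_force: [-0.9, -0.1, -1.2]
grip_width: 0.0126
```

```bash
python3 - <<'E'
from h import *
o=r.get_obs();print(o["clock"],o["joints"].round(2),o["tcp_pos"],o["grip_width"],R.from_rotvec(o["orientation"]).as_matrix().round(3).tolist())
b=grab_frame("side");cv2.imwrite("pics/s5.png",cv2.resize(b["pixels"][60:260,130:370,::-1],None,fx=3,fy=3))
E
```

```text
11.8 [ 0.08 -0.08 -0.24  2.22  0.2   0.4   1.25] [ 5.41715287e-01 -3.48094636e-04  3.03239315e-01] 0.012622722875316522 [[0.573, 0.001, 0.82], [-0.0, 1.0, -0.001], [-0.82, 0.0, 0.573]]
```

View pics/s5.png

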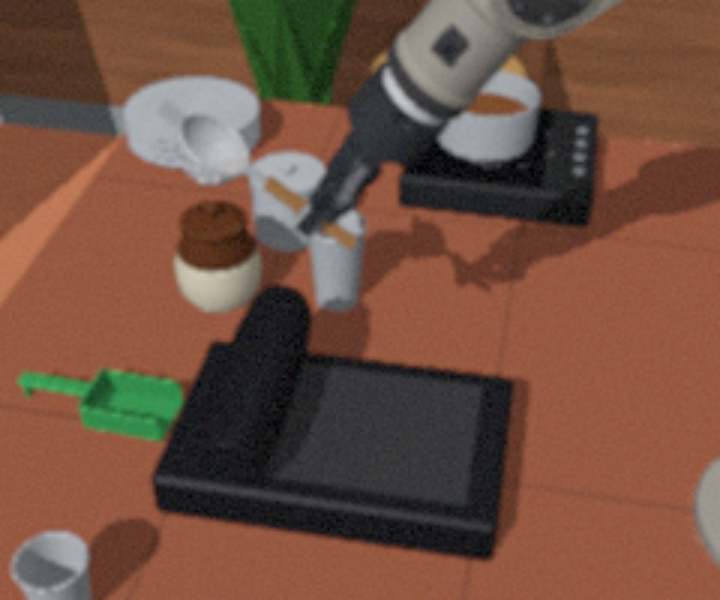

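Bowl end up is held too, with no slip visible. Back to level next.

Request:
{"method": "apply_moves", "body": {"commands": [[8, 0, 0, 0, 0, 0.1, 0], [8, 0, 0, 0, 0, 0.2, 0], [8, 0, 0, 0, 0, 0.3, 0], [8, 0, 0, 0, 0, 0.4, 0], [8, 0, 0, 0, 0, 0.5, 0], [8, 0, 0, 0, 0, 0.58, 0], [8, 0, 0, 0, 0, 0.61, 0], [8, 0, 0, 0, 0, 0.61, 0], [8, 0, 0, 0, 0, 0.61, 0], [8, 0, 0, 0, 0, 0.61, 0]]}}

```text
clock: 12.85
tcp_pos: [0.5412, -0.0004, 0.3033]
orientation: [0.0, 1.57, -0.001]
contact_force: [0.5, 0.5, -0.1]
grip_width: 0.0127
```

```bash
python3 - <<'E'
from h import *
o,w=wristf();print(o["clock"],o["joints"].round(2),o["tcp_pos"],R.from_rotvec(o["orientation"]).as_matrix().round(3).tolist())
a=grab_frame("scene");b=grab_frame("side")
for n in ["strainer_grip","strainer_bowl","tall_tumbler_rim"]:
  for c in ["scene","side","wrist"]:
    print(n,c,[(np.round(np.array(d["point"])*[512,384],1).tolist(),round(d["confidence"],2)) for d in pinpoint(n,c)][:4])
g=o["tcp_pos"]+[0,0,.0187]
print("expected grip",proj(a,g),proj(b,g),"bowl",proj(a,g+[.105,0,-.032]),proj(b,g+[.105,0,-.032]))
cv2.imwrite("pics/s6.png",np.vstack([cv2.resize(a["pixels"][80:180,130:390,::-1],None,fx=3,fy=3),cv2.resize(b["pixels"][90:190,130:390,::-1],None,fx=3,fy=3)]))
E
```

```text
12.85 [ 0.05  0.2  -0.19  1.78  0.04  1.16  1.42] [ 5.41162469e-01 -4.04259718e-04  3.03331085e-01] [[0.001, 0.001, 1.0], [-0.0, 1.0, -0.001], [-1.0, -0.0, 0.001]]
strainer_grip scene [([373.3, 208.1], 0.94), ([236.6, 147.3], 0.91), ([251.2, 206.0], 0.35)]
strainer_grip side [([358.0, 284.8], 0.79), ([231.7, 129.3], 0.7), ([214.3, 281.6], 0.62)]
strainer_grip wrist [([257.7, 275.0], 0.71)]
strainer_bowl scene [([408.3, 241.0], 0.73), ([204.5, 166.1], 0.63)]
strainer_bowl side [([195.0, 132.8], 0.7), ([337.8, 339.6], 0.58)]
strainer_bowl wrist []
tall_tumbler_rim scene [([203.9, 168.6], 0.6), ([181.3, 158.8], 0.58)]
tall_tumbler_rim side [([241.7, 135.5], 0.87), ([243.7, 199.4], 0.71)]
tall_tumbler_rim wrist [([12.7, 190.1], 0.96)]
expected grip [[238.38077408 144.03042735]] [[230.71738775 129.42794945]] bowl [[206.18015868 168.6706973 ]] [[195.25511221 134.66210607]]
```

View pics/s6.png

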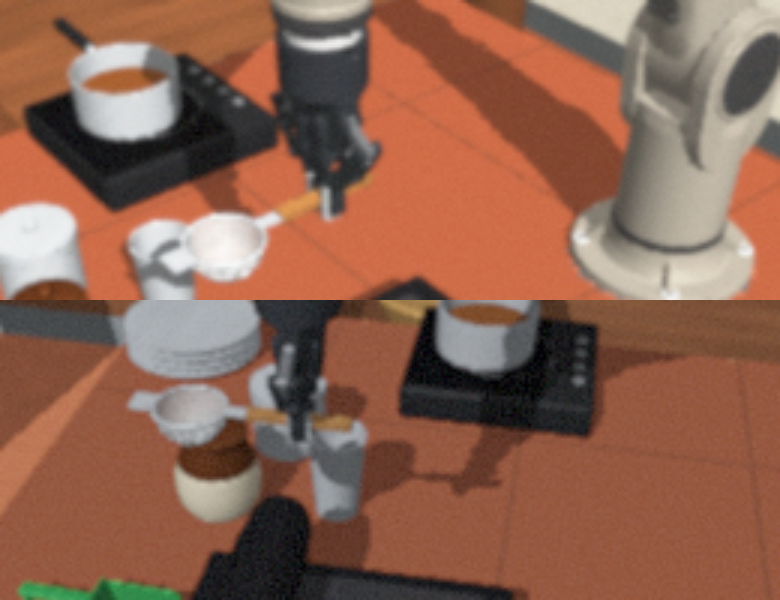

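Request:
{"method": "apply_moves", "body": {"commands": [[8, 0, -15, -5, 0.03, 0, 0], [8, 0, -40, -12, 0.06, 0, 0], [8, 0, -70, -20, 0.1, 0, 0], [8, 0, -100, -29, 0.15, 0, 0], [8, 0, -130, -37, 0.2, 0, 0], [8, 0, -160, -46, 0.25, 0, 0], [8, 10, -190, -54, 0.3, 0, 0], [8, 20, -215, -61, 0.35, 0, 0], [8, 30, -235, -67, 0.35, 0, 0], [8, 40, -242, -69, 0.35, 0, 0], [8, 50, -242, -69, 0.35, 0, 0], [8, 50, -242, -69, 0.35, 0, 0], [8, 50, -242, -69, 0.35, 0, 0]]}}

```text
clock: 14.75
tcp_pos: [0.4729, -0.2409, 0.2531]
orientation: [0.274, 1.554, -0.273]
contact_force: [-0.1, 0.1, -0.8]
grip_width: 0.0126
```

```bash
python3 - <<'E'
from h import *
o,w=wristf();Rt=R.from_rotvec(o["orientation"]).as_matrix();print(o["clock"],o["joints"].round(2),o["tcp_pos"],Rt.round(3).tolist())
a=grab_frame("scene");b=grab_frame("side")
for n in ["strainer_grip","strainer_bowl","tall_tumbler_rim"]:
  for c in ["scene","side"]:
    print(n,c,[(np.round(np.array(d["point"])*[512,384],1).tolist(),round(d["confidence"],2)) for d in pinpoint(n,c)][:4])
g=o["tcp_pos"]-Rt[:,0]*.0187;bo=g+Rt@[.032,0,.105]
print("bowl",bo,proj(a,bo),proj(b,bo))
cv2.imwrite("pics/s7.png",np.hstack([cv2.resize(a["pixels"][90:220,130:230,::-1],None,fx=4,fy=4),cv2.resize(b["pixels"][70:200,190:290,::-1],None,fx=4,fy=4)]))
cv2.imwrite("pics/w7.png",w["pixels"][:,:,::-1])
E
```

```text
14.75 [ 0.34  0.22  0.02  1.88 -0.01  1.05  1.58] [ 0.47290298 -0.24088693  0.253123  ] [[-0.0, 0.342, 0.94], [0.001, 0.94, -0.342], [-1.0, 0.001, -0.0]]
strainer_grip scene [([371.1, 208.1], 0.94), ([208.6, 114.6], 0.82), ([243.2, 297.8], 0.3)]
strainer_grip side [([268.4, 103.7], 0.88), ([357.8, 284.5], 0.59)]
strainer_bowl scene [([177.4, 128.9], 0.76), ([407.2, 241.4], 0.59), ([171.4, 265.7], 0.28)]
strainer_bowl side [([240.4, 103.8], 0.95), ([337.0, 340.5], 0.78), ([215.6, 188.1], 0.28)]
tall_tumbler_rim scene [([179.5, 158.4], 0.94)]
tall_tumbler_rim side [([244.4, 131.1], 0.84)]
bowl [ 0.57157961 -0.27675557  0.23977188] [[179.43590342 129.87451636]] [[241.41510231 105.60123872]]
```

View pics/s7.png

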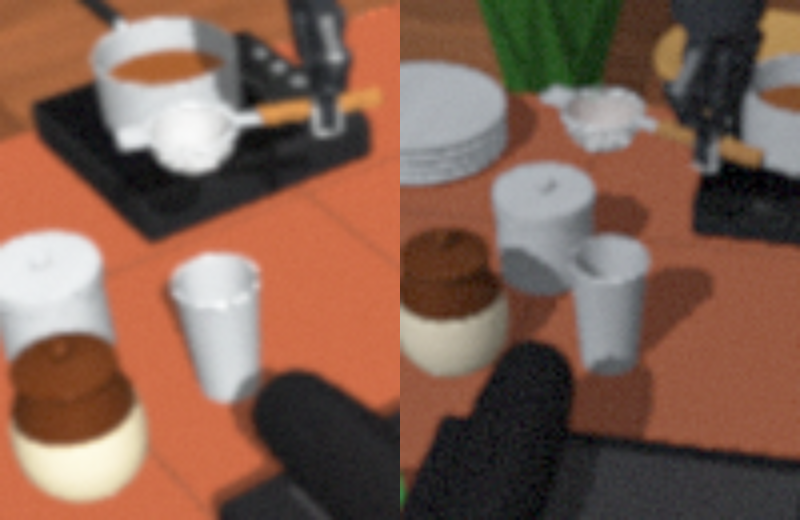

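View pics/w7.png

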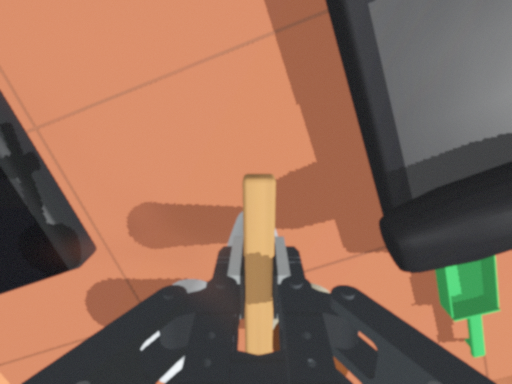

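```bash
cat > ov.py <<'E'
from h import *
import sys
T=np.array([float(sys.argv[1]),float(sys.argv[2])])
o=r.get_obs();Rt=R.from_rotvec(o["orientation"]).as_matrix()
a=grab_frame("scene");b=grab_frame("side")
g=o["tcp_pos"]-Rt[:,0]*.0187;bo=g+Rt@[.032,0,.105]
t=np.linspace(0,2*np.pi,60);C=np.c_[np.cos(t),np.sin(t),0*t]
out=[]
for f,(u,v) in ((a,(130,90)),(b,(190,70))):
    im=cv2.resize(f["pixels"][v:v+130,u:u+100,::-1],None,fx=4,fy=4,interpolation=cv2.INTER_CUBIC)
    def dr(P,col):
        p=(proj(f,P)-[u,v]+.5)*4;cv2.polylines(im,[np.round(p).astype(int)],True,col,1,cv2.LINE_AA)
    dr(C*.037+[*T,.118],(0,0,255));dr(C*.027+[*T,0],(0,0,255))
    dr(C*.034+bo+[0,0,.03],(0,255,0));dr(C*.003+bo,(255,0,0))
    out.append(im)
cv2.imwrite(sys.argv[3],np.hstack(out));print(o["clock"],o["tcp_pos"],bo)
E
python3 ov.py .571 -.278 pics/ov1.png
```

```text
15.2 [ 0.47248302 -0.24228371  0.25350516] [ 0.57109838 -0.27835591  0.24025002]
```

View pics/ov1.png

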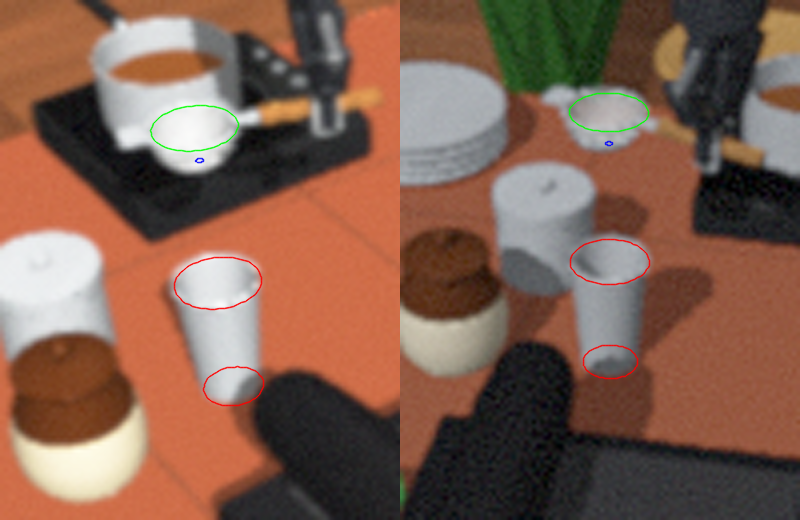

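The overlay shows the tumbler model fitting within about 1 mm. The bowl sits some 3–4 mm farther along the handle than the nominal estimate, so I correct by 3 mm and descend part of the way.

Request:
{"method": "apply_moves", "body": {"commands": [[8, 12, 0, -3, 0, 0, 0], [8, 30, 0, -3, 0, 0, 0], [8, 50, 0, -3, 0, 0, 0], [8, 68, 0, -3, 0, 0, 0], [8, 80, 0, -3, 0, 0, 0], [8, 87, 0, -3, 0, 0, 0], [8, 90, 0, -3, 0, 0, 0], [8, 90, 0, -3, 0, 0, 0], [8, 90, 0, -3, 0, 0, 0], [8, 90, 0, -3, 0, 0, 0]]}}

```text
clock: 16.3
tcp_pos: [0.47, -0.2415, 0.164]
orientation: [0.275, 1.552, -0.275]
contact_force: [0.1, 1.0, -1.0]
grip_width: 0.0127
```

```bash
python3 ov.py .571 -.278 pics/ov2.png
```

```text
16.3 [ 0.47000192 -0.24150273  0.16398401] [ 0.56862377 -0.27759386  0.15082909]
```

View pics/ov2.png

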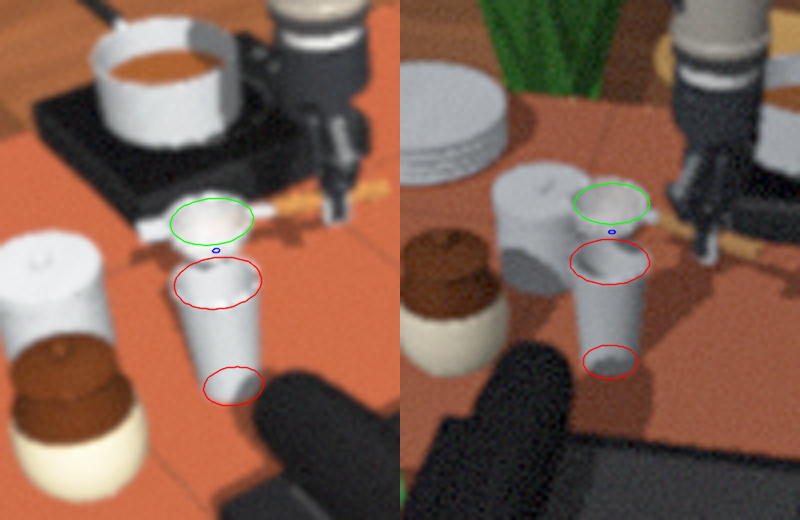

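Request:
{"method": "apply_moves", "body": {"commands": [[8, 5, 0, 0, 0, 0, 0], [8, 10, 0, 0, 0, 0, 0], [8, 14, 0, 0, 0, 0, 0], [8, 17, 0, 0, 0, 0, 0], [8, 18, 0, 0, 0, 0, 0], [8, 18, 0, 0, 0, 0, 0], [8, 18, 0, 0, 0, 0, 0], [8, 18, 0, 0, 0, 0, 0]]}}

```text
clock: 17.2
tcp_pos: [0.4697, -0.2414, 0.1455]
orientation: [0.275, 1.553, -0.275]
contact_force: [-0.9, 0.7, -1.0]
grip_width: 0.0126
```

```bash
python3 ov.py .571 -.278 pics/ov3.png; python3 - <<'E'
from h import *
a=grab_frame("scene");b=grab_frame("side");cv2.imwrite("pics/raw3.png",np.hstack([cv2.resize(a["pixels"][120:210,140:240,::-1],None,fx=4,fy=4,interpolation=cv2.INTER_CUBIC),cv2.resize(b["pixels"][90:180,190:290,::-1],None,fx=4,fy=4,interpolation=cv2.INTER_CUBIC)]))
E
```

```text
17.2 [ 0.4696863  -0.24135101  0.14547379] [ 0.56829777 -0.27743318  0.13221684]
```

View pics/ov3.png

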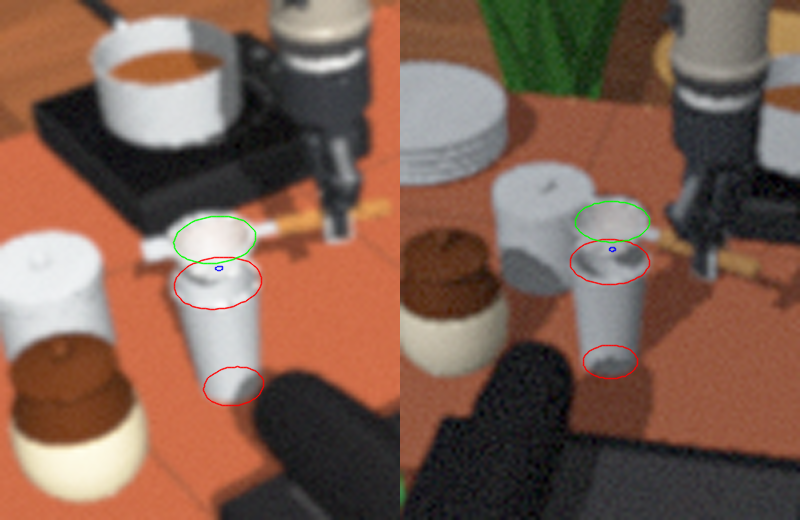

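View pics/raw3.png

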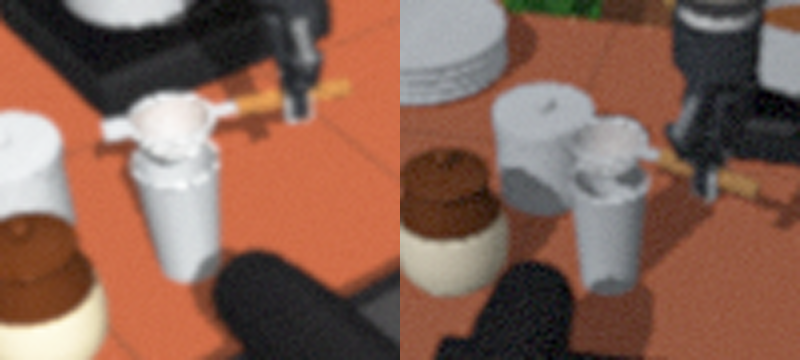

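```bash
python3 - <<'E'
from h import *
a=grab_frame("scene");b=grab_frame("side")
print("rim",tri([(a,(182.2,148.8)),(b,(242,124))]), "expect z .162")
P={}
for n in ["strainer_grip","strainer_bowl","tall_tumbler_rim"]:
  for c in ["scene","side"]:
    P[n,c]=[(np.round(np.array(d["point"])*[512,384],1).tolist(),round(d["confidence"],2)) for d in pinpoint(n,c)][:4];print(n,c,P[n,c])
for n in ["strainer_bowl","tall_tumbler_rim"]:
  for p in P[n,"scene"]:
    for q in P[n,"side"]:
      x,e=tri([(a,p[0]),(b,q[0])])
      if e[0]<.008: print(n,x,e[0])
o=r.get_obs();print(o["clock"],o["contact_force"],o["grip_width"],o["qvel"].round(3))
E
```

```text
rim (array([ 0.5704632 , -0.2795895 ,  0.16374245]), [np.float64(2.3264457322091745e-05), np.float64(2.326445732202792e-05)]) expect z .162
strainer_grip scene [([213.0, 141.5], 0.89), ([373.2, 208.7], 0.59)]
strainer_grip side [([357.0, 286.0], 0.91), ([265.4, 133.5], 0.79)]
strainer_bowl scene [([182.1, 155.6], 0.96), ([407.6, 244.2], 0.83), ([249.2, 208.9], 0.17)]
strainer_bowl side [([337.9, 338.7], 0.78), ([238.7, 131.9], 0.64)]
tall_tumbler_rim scene [([184.4, 160.1], 0.76)]
tall_tumbler_rim side [([241.0, 134.6], 0.91)]
strainer_bowl [ 0.5793946  -0.26818129  0.14094411] 0.004425425026364083
strainer_bowl [0.18851877 0.38389105 0.01137111] 0.0024048497574296022
tall_tumbler_rim [ 0.5726971  -0.27113193  0.12277026] 0.00021051086782909785
17.8 [ 0.70322481  1.14219468 -1.28449012] 0.012640511863503854 [-0.001 -0.001  0.002  0.     0.001  0.    -0.   ]
```

```bash
python3 - <<'E'
from h import *
print(r.hand_in())
E
```

```text
the job is handed in; nothing more can be done
None
```

The strainer is held level over the taller tumbler, ready for you to pour, and the job is handed in at 17.8 s; it reported no verdict.

I gripped it by the handle with 70 N and lifted it straight off the drip bowl. Over the grinding stone I tipped the bowl end down about 35° and then up about 35°, and saw no slip.

**Last checks**
- **Centring:** I measured the strainer's rim centre at (0.570, -0.280) and the tumbler's axis at (0.571, -0.278), so it is about 2 mm off.
- **Height:** the bowl's bottom is about 14–16 mm above the rim.
- **Steadiness:** the arm is still, the grip width is a steady 12.6 mm, and the pictures show a gap to the tumbler.
- **Disagreement:** the trained network's own reading of the bowl's bottom was (0.579, -0.268, 0.141). That is about 7 mm sideways from its reading of the tumbler and about 13 mm from my measured axis. Its two views did not agree well (about 4 mm), so I relied on the rim outlines and the arm's measured pose.
- **Not re-checked:** I last saw the drip bowl upright just after the lift. I saw nothing disturbed in later pictures, but took no final position readings of the other things.

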